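Clamp the coconut scraper on the kitchen ledge

ROBOT

A 6-joint arm with a two-finger parallel gripper is mounted at the origin on the work surface. World frame = base frame: x ahead of the robot, y to its left, z up, the work surface at z = 0. Lengths are in mm, angles in rad, forces in N, time in s.
With the tool pointing down it reaches from about 350 to 975 mm from the base axis. Payload 7.1 kg.
Tool frame: the origin (TCP) lies at the very end of the fingers, on their centre line; the grasp point (between the pads) lies tcp_to_grasp behind it (tcp_to_grasp is the distance from the TCP to the grasp point, in mm); z points along the fingers, x is the direction in which the jaws open and shut, and the axes are right-handed (so a half turn about z gives the same grasp; the last joint's range is limited). The gripper opens to 88 mm and grips with 3 to 60 N. Pads are 20 mm wide; open, the fingers measure 115 mm over their backs; the gripper's body (75 mm by 178 mm) begins 61 mm behind the grasp point.
Start: joints at [-0.019, 0.423, 1.63, -0, 1.089, -0.019], TCP at [624.984, 0.026, 185.775] pointing down, gripper open.
Joint ranges: [-3, 3], [-0.9, 2.11], [0.09, 2.58], [-1.31, 4.45], [0.11, 2.69], [-2.54, 2.54]. Speed limits (rad/s): [2.39, 2.39, 3.01, 3.14, 3.14, 3.14].

INTERFACE

Orientations are given as a rotation vector (axis times angle).
In Python, from workcell import get_obs, get_image, close_job, recognise, mark_of, tcp_to_grasp gives the robot as it stands. The module is installed in compiled form; this text tells all that it offers.
- The arm moves only by the tool move_arm, never from a script. Its argument "motion" is a list of rows, each a list of 7 numbers: the shift along the world's x, y, z in mm, then the turn, a rotation vector about the world's x, y, z in rad, then the finger opening in mm, from 0 to 87.8. A call has 1 to 5 rows; each row is the pose to reach, as a shift and turn from the pose commanded when the call began; what a row does not reach only later rows make up. A row lasts 1/12 s, in which the tool goes at most 41.7 mm and 7.16 degrees, less where a joint would pass 70% of its speed; a pose out of reach is approached as far as the arm can. A call with a gripper value outside its range is refused whole. The fingers move at their own pace and stop on an object; the grip force is fixed at half the most. Time passes only in rows, so rows that repeat a pose let the fingers close. It gives the time, the measured TCP pose, the force and the opening at its end, in the units of the state.
- get_obs(): the state, without advancing time (a new reading comes with each control period).
- get_image(name): name is "scene" or "side" or "wrist"; returns a dict with "color" (420x560x3 uint8, red, green, blue), "mtx" (3x3 intrinsics, pixels), "camera_from_world" (4x4, takes a point from world to camera coordinates). Camera axes: x right, y up, looking along -z (the intrinsics and any distortion apply to the point x, -y, -z); pixel columns grow to the right and rows downward; lengths in mm; the calibration is good to about 2 mm. A picture is of the moment at which its call begins. There is no depth.
- close_job(): hands the job in, once; it reports no verdict.
Trained networks look in a picture, given as the dict that the camera call returned (one of the last four; its "shot" number tells which), for a name from the list of things; names that differ only in an ending like _2 or _b are one class to them, and where a whole thing is asked for, a point or a joint stands for the part that bears it (a point fixed in the world has none). Each returns a list of dicts, best first, with "p" (0 to 1); they miss things now and then, are a little off and sometimes report something else, mostly with a low value. They report only what shows in the picture. A call takes as long as a camera call. They do not tell look-alikes from the thing itself.
- recognise(picture, label): "bbox" ([centre column, centre row, width, height] in pixels, round what is visible of it).
- mark_of(picture, label): "location" ([row, column] in pixels: a listed point, or the origin of a listed thing).
The state is a dict: "t": time; "qpos": joint angles; "qvel": joint speeds; "joint_torque": joint torques, N m; "ee_pos": TCP position; "orientation": TCP orientation; "ft_force": force on the tool from outside, world axes, zero at the start; "moment": the same for the moment, N m; "width": finger opening in mm.
Only numpy, scipy, OpenCV 4.12 (cv2) and the standard library are available. Lean on these libraries where they do the work, as an engineer would, in place of code of your own. Each camera call takes 0.05 s, during which the arm holds its last target. There are 200 camera calls.

TASK

Slide the coconut scraper's wooden foot in between the two rails until it sits square and fully home against the stop, without ramming it. Then let go of it and push the red clamp handle gently all the way down past centre onto its stop, so that the rubber pad holds the foot; leave it clamped, and do not disturb the tumbler, the canister or the saucepan.

Things in the scene. Friction and masses are not known exactly. Their poses are not given: they have to be found in the camera images.
- station: Fixed fixture on the ledge: two wooden rails, a stop, a steel toggle clamp behind it. Origin on the ledge, mid stop face; +x: way the foot slides home, y across, z up. Rails 12 mm high, 60 mm apart, from x -45 mm to the stop, flared out to x -64 (mouth about 68 wide). Lever pivot at x 95, z 60 mm; arm pivot x 35, z 40, axes along y. Cheek plates 68 mm high at x 23 to 109, |y| under 17.
- stop: The dark wooden stop of the station, 14 x 88 x 22 mm (along x, y, z of the station); origin at the foot of its face, the same point and axes as the station's.
- scraper: Loose coconut scraper, 0.4 to 0.75 kg: pale wooden foot 180 x 56 x 18 mm (x, y, z); on it a steel neck and round toothed blade, 130 mm high, at x -10 to 16 mm, |y| under 26. Origin mid underside of the foot; +x end goes in first, z up. Easily taken across the 56 mm width near its -x end. Home: origin 90 mm before the stop face (station x -90 mm, y 0), axes parallel to the station's.
- lever (a joint): Clamp lever angle, rad. 0: open, bar 63 degrees above level, leaning to station +x; grows as the handle is pushed down; 1.1: bar level along station +x, on its rigid stop (clamped). Nearly free to about 0.75, then the pad meets the foot and the push on the grip rises to about 8 N near 0.9, then falls; past centre (1.06) it stays, but push it on to the stop. Well short of centre it springs back.
- handle: Handle on the lever: steel bar 14 wide, 8 mm thick, then a round red grip, 16 mm thick, 40 to 130 mm from the pivot. Origin on the pivot; +x along the bar, +z upper side, y the pivot axis. The grip is bent at 40 mm, up or down by up to 0.17 rad (not in this pose): near its end it lies up to 14 mm higher or lower than straight, so feel for where it bottoms. Over 20 N damages it.
- clamp_arm: Steel clamp arm with a spring-loaded rubber pad (20 mm wide, gives about 5 mm, presses about 28 N). Origin on its pivot; it runs 80 mm along its own -x to the pad, which faces -z. Raised while the lever is open, level when clamped, the pad then on the foot's top 45 mm before the stop.
- tumbler: Bystander: ribbed glass tumbler, 68 mm in diameter, 95 mm high; origin under its centre.
- canister: Bystander: red plastic canister with screw lid, 98 mm in diameter, 125 mm high; origin under its centre.
- saucepan: Bystander: aluminium saucepan 150 mm in diameter, 70 mm high, with a black handle along its +x out to 205 mm from the centre; origin under its centre.
Things that resemble listed ones, but are neither listed nor needed, are in the scene too. Leave any blue or green look-alike of the station alone.

How it is judged (in metres and radians):
On the way, in this order (a step that is already met when the one before it is completed fails the run):
1. the foot sits home against the stop (within 2.5 mm), between the rails and square, while the clamp is still open (x of scraper in the frame of station above -0.0925 m and y of scraper in the frame of station between -0.005 and 0.005 m and angle between the x axis of scraper and the x axis of station, either way round below 0.05 rad and value of joint lever below 0.6 rad), for 0.2 s.
2. the handle is down past centre on its stop and the pad presses on the foot (value of joint lever above 1.085 rad and contact force between clamp_arm and scraper above 20 N), for 0.3 s.
At the end, for the whole second after the job is handed in: The lever is at its stop (beyond 1.085 rad), the pad presses on the foot with more than 20 N, and the scraper stands still and flat, home within 2.5 mm of the stop, within 5 mm of the middle and 0.05 rad of square (all of step 2 and x of scraper in the frame of station above -0.0925 m and y of scraper in the frame of station between -0.005 and 0.005 m and angle between the x axis of scraper and the x axis of station, either way round below 0.05 rad and angle between scraper's own z axis and vertical below 0.05 rad and linear speed of scraper below 0.01 m/s); the robot touches nothing.
It fails at once if the handle was pushed with more than 20 N (contact force between any of the fingers, the arm and handle above 20 N).
It fails at once if the scraper was rammed against the stop with more than 30 N (contact force between scraper and stop above 30 N).
It fails at once if the clamp arm was pushed by the robot instead of the handle (contact force between any of the fingers, the arm and clamp_arm above 3 N).
It fails at once if a bystander was disturbed (distance of any of tumbler, canister, saucepan from where it was at the start of the episode above 0.01 m or angle between any of tumbler, canister, saucepan's own z axis and vertical above 0.2 rad).
It also fails if it takes over 70 s, if anything falls off the work surface, if the arm or the gripper's body presses on something with over 40 N, if the wrist force passes 120 N, or if a joint passes its speed limit or range.

## Working session

There is one attempt and no reset: what is moved stays moved. The work goes in short steps, Python scripts to look and compute and a tool call to move; the robot and the scene stay as the last step left them, time stands still between calls to the robot, and variables do not carry over. Pictures are saved under pics/ and viewed, about 8 in all and at most 12, crops included, and the job is handed in when it is done.

Besides the shell and the picture viewer there is one more tool, called as name(argument=value, ...), one argument or row to a line, values as JSON. move_arm: Moves the arm, as the interface text tells. Its arguments: {"type":"object","properties":{"motion":{"type":"array"}},"required":["motion"]}

```bash
mkdir -p pics
cat > h.py <<'E'
import numpy as np, cv2
from workcell import *
def ray(im,row,col):
    K=im["mtx"];T=im["camera_from_world"]
    d=np.linalg.inv(K)@[col,row,1]; d=np.array([d[0],-d[1],-d[2]])
    R=T[:3,:3]; return -R.T@T[:3,3], R.T@d
def onz(im,row,col,z):
    o,d=ray(im,row,col); return o+d*(z-o[2])/d[2]
def proj(im,P):
    P=np.atleast_2d(P);T=im["camera_from_world"];c=P@T[:3,:3].T+T[:3,3]
    p=np.c_[c[:,0],-c[:,1],-c[:,2]]@im["mtx"].T; return p[:,:2]/p[:,2:]
def tri(obs):
    A=np.zeros((3,3));b=np.zeros(3)
    for im,r,c in obs:
        o,d=ray(im,r,c);d/=np.linalg.norm(d);M=np.eye(3)-np.outer(d,d);A+=M;b+=M@o
    return np.linalg.solve(A,b)
def save(im,n,s=1):
    cv2.imwrite(f"pics/{n}.png",cv2.cvtColor(im["color"],cv2.COLOR_RGB2BGR))
E
python3 - <<'E'
from h import *
np.set_printoptions(precision=1,suppress=True)
ims={n:get_image(n) for n in("scene","side","wrist")}
cv2.imwrite("pics/a.png",cv2.cvtColor(np.hstack([ims["scene"]["color"],ims["side"]["color"]]),cv2.COLOR_RGB2BGR)[:, :])
a=cv2.imread("pics/a.png")
for n in ims: save(ims[n],n)
print(tcp_to_grasp if not callable(tcp_to_grasp) else tcp_to_grasp(), get_obs())
for n in ims:
  print(n,ims[n]["camera_from_world"][:3].tolist(), ims[n]["mtx"].tolist(), [k for k in ims[n]])
  for l in("station","stop","scraper","handle","clamp_arm","tumbler","canister","saucepan"):
    for m in mark_of(ims[n],l)[:3]:
      if m["p"]>.2: print(n,l,round(m["p"],2),np.array(m["location"]),onz(ims[n],*m["location"],0 if l not in("handle","clamp_arm") else 50))
E
```

```text
18.700000000000003 {'t': 0.15, 'qpos': array([-0. ,  0.4,  1.6, -0. ,  1.1, -0. ]), 'qvel': array([-0., -0., -0., -0.,  0., -0.]), 'joint_torque': array([  0. , -54.5, -27.4,   0.1,   0. ,  -0. ]), 'ee_pos': array([624.5,   0. , 185.2]), 'orientation': array([-3.1,  0. ,  0. ]), 'ft_force': array([ 1.2, -0.6, -0. ]), 'moment': array([ 0., -0., -0.]), 'width': 87.76298499073332}
scene [[-0.15742219338754587, 0.9875266210462392, 0.003070139093150389, 42.47972103909133], [-0.6669622090960636, -0.10861251913117241, 0.7371327779482331, 288.5338644190411], [0.7282716970106368, 0.11399339197066585, 0.675740957705147, -1852.803833957729]] [[415.7039309823237, 0.0, 273.0962269581554], [0.0, 415.7039309823237, 207.42839486694868], [0.0, 0.0, 1.0]] ['color', 'mtx', 'camera_from_world', 'shot']
scene station 0.97 [195.4 299.2] [345.3 113.    0. ]
scene station 0.95 [230.2 255.5] [554.5 -16.8   0. ]
scene station 0.85 [184.  232.6] [ 319.2 -153.7    0. ]
scene stop 0.54 [225.5 260.7] [528.8  -3.1   0. ]
scene stop 0.51 [261.3 394.5] [620.6 454.9   0. ]
scene stop 0.32 [287.6 294.6] [776.1 147.3  
[... 1682 characters left out ...]
185928484, -0.0018683482743206631, -623.7790411973372], [-0.0009713132108676572, 0.9625195192567985, -0.2712106775189912, 32.832921514490934], [0.0016674118872264329, 0.27121198731468843, 0.9625181960225053, -391.0760593788362]] [[356.0989152866005, 0.0, 277.1131784705245], [0.0, 356.0989152866005, 211.22419103643233], [0.0, 0.0, 1.0]] ['color', 'mtx', 'camera_from_world', 'shot']
wrist stop 0.57 [191.6 204.5] [543.6 -11.1   0. ]
wrist stop 0.24 [164.7 188.1] [527.5  18.7   0. ]
wrist scraper 0.94 [320.3 235.3] [ 572.6 -172.6    0. ]
wrist handle 0.66 [ 96.4 171.2] [529.1  87.2  50. ]
wrist clamp_arm 0.66 [164.7 188.8] [540.8  26.   50. ]
wrist canister 0.76 [ 38.3 436.6] [780.8 143.7   0. ]
```

View pics/side.png

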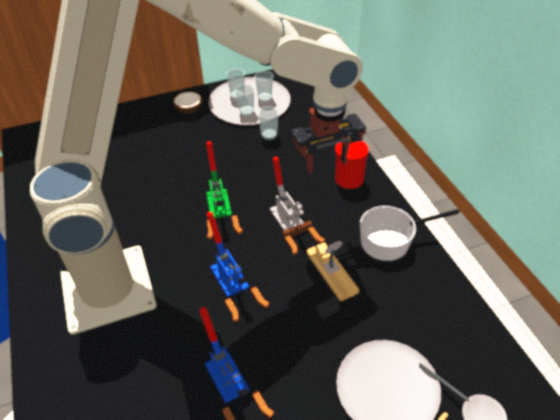

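View pics/wrist.png

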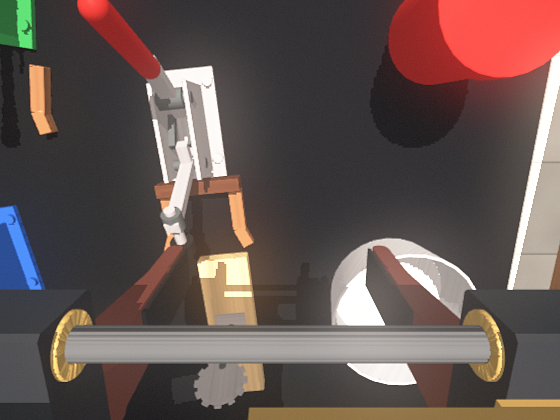

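The side view shows the real (steel) station at about (290,215), the pan to its right and the blue and green look-alikes to its left. In the wrist view the stop runs from (157,190) to (242,184), and the foot's front end is at (225,258). I'll zoom in for corners.

Run:
```python
import cv2
a=cv2.imread("pics/wrist.png")[50:420,60:360]; b=cv2.imread("pics/side.png")[140:310,230:420]
a=cv2.resize(a,None,fx=1.6,fy=1.6,interpolation=3); b=cv2.resize(b,None,fx=1.68,fy=1.68,interpolation=3)
import numpy as np
c=np.zeros((592,800,3),np.uint8);c[:,:480]=a;c[:b.shape[0],480:480+b.shape[1]]=b[:,:320]
cv2.imwrite("pics/z.png",c)
```

```text
(no output)
```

View pics/z.png

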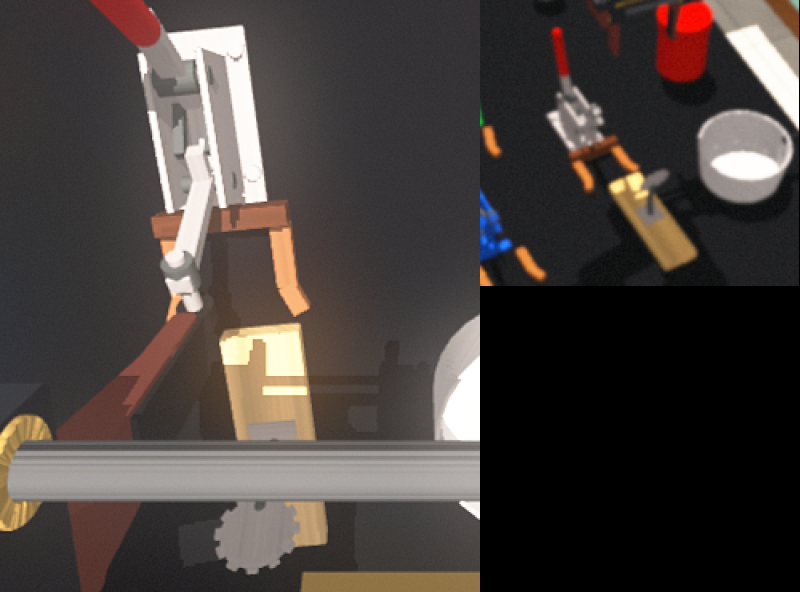

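move_arm(
  motion=[
    [-16, -30, 5, 0, 0, 0, 87.8],
    [-32, -60, 10, 0, 0, 0, 87.8],
    [-48, -90, 15, 0, 0, 0, 87.8],
    [-64, -120, 20, 0, 0, 0, 87.8],
    [-75, -150, 25, 0, 0, 0, 87.8],
  ],
)

```text
t: 1.77
ee_pos: [548.5, -151.0, 211.0]
orientation: [-3.142, -0.001, 0.001]
ft_force: [0.0, -0.6, 0.1]
width: 87.7
```

```bash
cat > w.py <<'E'
from h import *
import sys
np.set_printoptions(precision=1,suppress=True)
im=get_image("wrist"); save(im,sys.argv[1]); np.savez("pics/"+sys.argv[1],**{k:im[k] for k in("mtx","camera_from_world")})
z=cv2.resize(cv2.imread(f"pics/{sys.argv[1]}.png"),(800,600),interpolation=3);cv2.imwrite(f"pics/{sys.argv[1]}z.png",z)
o=get_obs();print(o["t"],o["ee_pos"],o["orientation"],o["ft_force"])
for l in("station","stop","scraper","handle","clamp_arm"):
    for m in mark_of(im,l)[:2]: print(l,round(m["p"],2),np.array(m["location"]),onz(im,*m["location"],0))
E
python3 w.py w1
```

```text
1.8167 [ 547.8 -155.6  212.1] [ 3.1 -0.   0. ] [-0.5 -3.5  0.1]
station 0.65 [181.3  83.9] [ 322.  -155.7    0. ]
station 0.6 [ 44.9 269.9] [540.2  -9.1   0. ]
scraper 0.6 [194.6 295. ] [ 569.1 -171.4    0. ]
handle 0.62 [92.2 20.6] [267.2 -56.8   0. ]
handle 0.32 [ 46.3 272.5] [542.9 -10.5   0. ]
clamp_arm 0.83 [152.2  54.3] [ 293.1 -122.     0. ]
```

View pics/w1z.png

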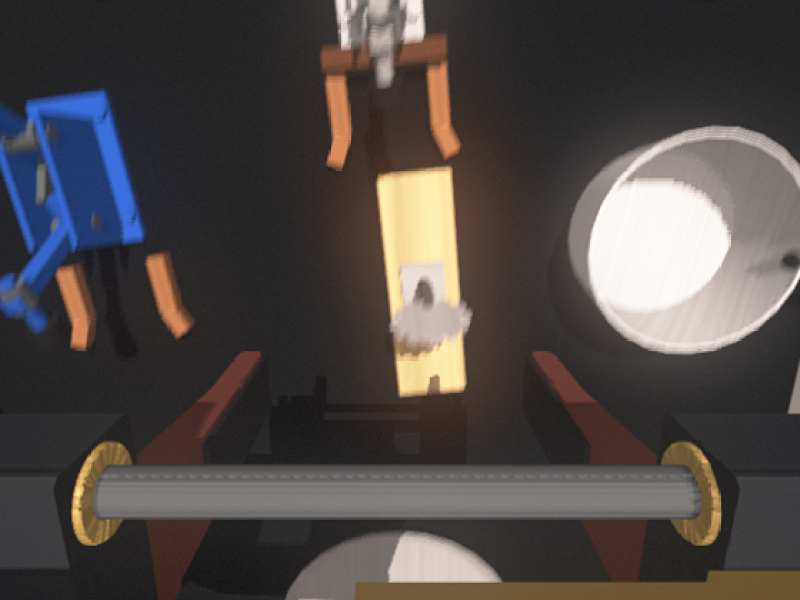

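The picture shows the foot clear, with top corners near (377,178), (451,168), (466,389) and (400,396). The stop is at the top, (322-447, 35-73), and its rails flare towards the foot. Next I'll fit both poses.

```bash
cat > fit.py <<'E'
from h import *
from scipy.optimize import least_squares
np.set_printoptions(precision=2,suppress=True)
def pose(im,local,px,p0):
    local=np.array(local,float);px=np.array(px,float)
    def f(p):
        c,s=np.cos(p[2]),np.sin(p[2])
        W=np.c_[p[0]+c*local[:,0]-s*local[:,1],p[1]+s*local[:,0]+c*local[:,1],local[:,2]]
        return (proj(im,W)-px).ravel()
    r=least_squares(f,p0); return r.x,r.fun
E
python3 - <<'E'
from fit import *
im=dict(np.load("pics/w1.npz"))
k=1/1.42857
F=[[90,28,18],[90,-28,18],[-90,28,18],[-90,-28,18]]
print("foot",pose(im,F,np.array([[377,178],[451,168],[400,396],[466,389]])*k,[570,-172,1.6]))
S=[[0,44,0],[0,-44,0],[0,44,22],[0,-44,22]]
print("stop",pose(im,S,np.array([[324,74],[448,63],[322,56],[447,47]])*k,[545,-8,1.6]))
S=[[14,44,22],[14,-44,22],[0,44,22],[0,-44,22]]
print("stop top",pose(im,S,np.array([[321,47],[446,34],[322,70],[447,60]])*k,[545,-8,1.6]))
i2=get_image("wrist");save(i2,"w2");np.savez("pics/w2",mtx=i2["mtx"],camera_from_world=i2["camera_from_world"])
o=get_obs();print(o["ee_pos"],o["ft_force"],i2["camera_from_world"][:,3],im["camera_from_world"][:,3])
g=cv2.imread("pics/w2.png")[0:300,200:360]
cv2.imwrite("pics/w2z.png",cv2.resize(g[:150],None,fx=5,fy=4,interpolation=3))
hsv=cv2.cvtColor(g,cv2.COLOR_BGR2HSV)
m=cv2.inRange(hsv,(15,60,90),(30,255,255));m[:110]=0
c=max(cv2.findContours(m,0,1)[0],key=cv2.contourArea);r=cv2.minAreaRect(c);print(cv2.boxPoints(r)+[200,0])
E
```

```text
foot (array([ 570.37, -176.42,    1.67]), array([-0.37, -0.64,  0.06,  0.91,  0.09, -0.49,  0.26,  0.15]))
stop (array([540.08,  -8.1 ,   1.64]), array([ 1.58, -4.62, -2.19, -3.57,  0.05,  4.19,  0.54,  3.42]))
stop top (array([540.02, -12.45,   1.65]), array([-0.8 ,  0.39,  0.25,  1.4 ,  0.21, -0.44,  0.34, -1.36]))
[ 550.29 -149.02  210.51] [-0.36  0.88  0.07] [-549.67  183.35 -374.35    1.  ] [-547.8   185.24 -374.46    1.  ]
[[261.77 121.85]
 [313.95 116.24]
 [324.74 216.54]
 [272.55 222.16]]
```

View pics/w2z.png

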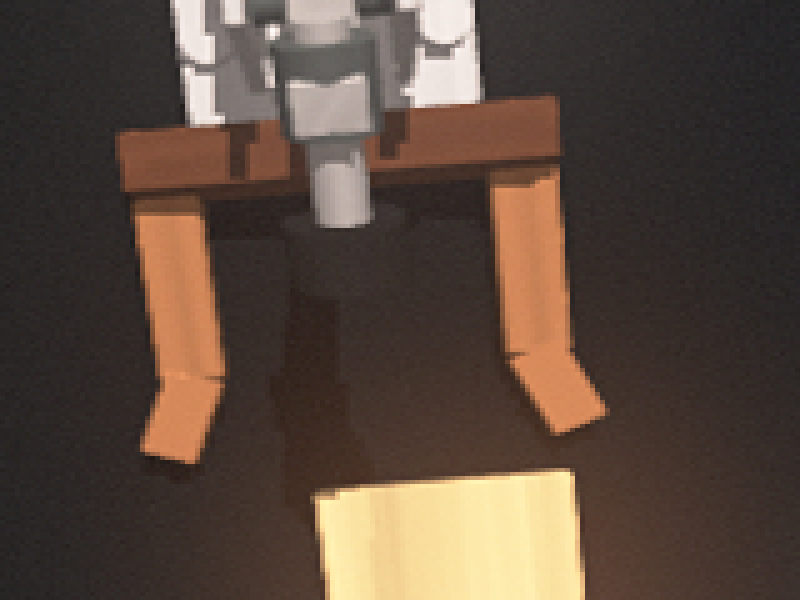

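Sharp at rest: the crop shows the stop's top corners at (118,132), (558,97), (560,157) and (123,191). The rail bends are at (224,378) and (505,352), and the foot's front corners are at (316,492) and (573,470).

Run:
```python
from fit import *
im=dict(np.load("pics/w2.npz"))
S=[[14,44,22],[14,-44,22],[0,-44,22],[0,44,22],[-45,30,12],[-45,-30,12],[-64,34,12],[-64,-34,12]]
P=np.array([[118,132],[558,97],[560,157],[123,191],[224,378],[505,352],[198,464],[555,434]],float)/[5,4]+[200,0]
s,r=pose(im,S,P,[540,-12,1.65]);print("station",s,r)
F=[[90,28,18],[90,-28,18],[-90,-28,18],[-90,28,18]]
b=np.array([[263.2,123],[314.6,117.5],[325.5,217],[273.5,222]])
f,r=pose(im,F,b,[570,-175,1.67]);print("foot",f,r)
c,q=np.cos(f[2]),np.sin(f[2]);
R=lambda a:np.array([[np.cos(a),-np.sin(a)],[np.sin(a),np.cos(a)]])
print("rel",R(s[2]).T@(f[:2]-s[:2]),f[2]-s[2])
print("grasp",f[:2]+R(f[2])@[-72,0],"home origin",s[:2]+R(s[2])@[-90,0],"preentry",s[:2]+R(s[2])@[-175,0])
```

```text
station [541.18 -10.38   1.67] [-0.56  0.45 -0.01 -0.06  0.55  0.4   0.33  0.96  0.2   0.25  0.31  1.12
  3.8  -2.43 -4.62 -1.13]
foot [ 569.59 -146.85    1.69] [ -4.12 -25.58  -2.32 -26.9    1.21  33.37   6.06  33.7 ]
rel [-138.56  -15.29] 0.026894802265975626
grasp [ 578.37 -218.31] home origin [549.75 -99.97] preentry [ 557.84 -184.58]
```

move_arm(
  motion=[
    [9, -34, 0, 0, 0, 0.05, 87.8],
    [19, -68, 0, 0, 0, 0.1, 87.8],
    [28, -102, 0, 0, 0, 0.1, 87.8],
    [28, -102, -40, 0, 0, 0.1, 87.8],
    [28, -102, -80, 0, 0, 0.1, 87.8],
  ],
)

```text
t: 2.53
ee_pos: [581.2, -253.6, 131.8]
orientation: [3.135, 0.156, 0.009]
ft_force: [-0.3, -0.7, -0.8]
width: 87.7
```

move_arm(
  motion=[
    [0, 0, -35, 0, 0, 0, 87.8],
    [0, 0, -70, 0, 0, 0, 87.8],
    [0, 0, -70, 0, 0, 0, 87.8],
    [0, 0, -70, 0, 0, 0, 87.8],
  ],
)

```text
t: 2.87
ee_pos: [577.0, -250.3, 59.0]
orientation: [-3.135, -0.159, 0.007]
ft_force: [-0.1, -0.8, 1.0]
width: 87.9
```

```bash
python3 w.py w3
```

```text
2.9167 [ 578.8 -251.3   61.3] [-3.1 -0.2  0. ] [-0.8 -0.3  0.7]
scraper 0.57 [106.8 281.4] [ 571.6 -172.8    0. ]
```

View pics/w3z.png

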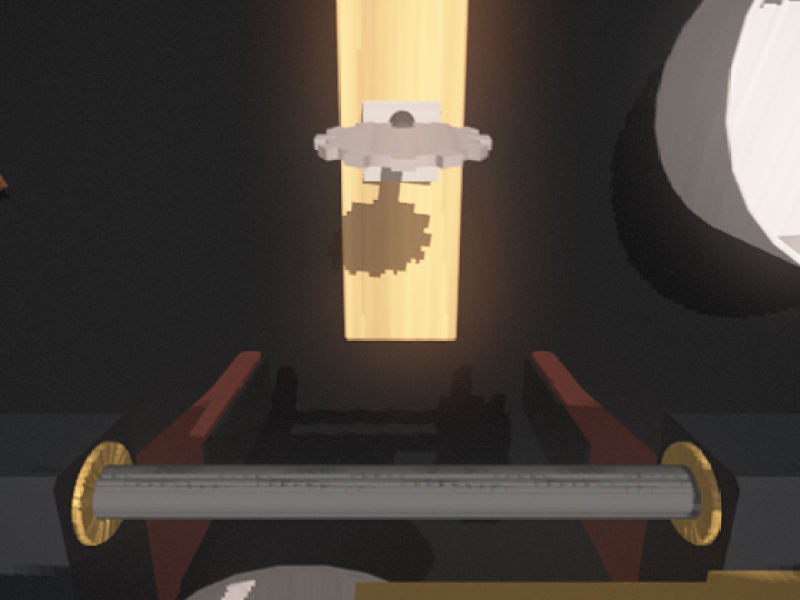

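The foot is centred between the fingers and aligned, with its tail edge at row 340 of the enlarged view. I'll check the tail's distance.

Run:
```python
from h import *
im=dict(np.load("pics/w3.npz"));k=1.42857
for p in((345,340),(457,340),(337,0),(468,0)): print(onz(im,p[1]/k,p[0]/k,18).round(1))
```

```text
[ 552.5 -265.6   18. ]
[ 608.3 -259.8   18. ]
[ 537.8 -114.6   18. ]
[ 592.6 -109.    18. ]
```

move_arm(
  motion=[
    [0, 4, -30, 0, 0, 0, 87.8],
    [0, 4, -54, 0, 0, 0, 87.8],
    [0, 4, -55, 0, 0, 0, 87.8],
    [0, 4, -55, 0, 0, 0, 50],
    [0, 4, -55, 0, 0, 0, 50],
  ],
)

```text
t: 3.58
ee_pos: [578.9, -248.5, 7.3]
orientation: [3.137, 0.157, 0.003]
ft_force: [0.7, -0.1, 0.8]
width: 78.1
```

move_arm(
  motion=[
    [0, 0, 0, 0, 0, 0, 50],
    [0, 0, 0, 0, 0, 0, 50],
    [0, 0, 0, 0, 0, 0, 50],
    [0, 0, 0, 0, 0, 0, 50],
  ],
)

```text
t: 3.92
ee_pos: [578.5, -248.2, 6.6]
orientation: [3.137, 0.157, 0.002]
ft_force: [-0.1, 0.0, 0.9]
width: 52.0
```

move_arm(
  motion=[
    [0, 0, 0, 0, 0, 0, 40],
    [0, 0, 0, 0, 0, 0, 40],
  ],
)

```text
t: 4.08
ee_pos: [578.1, -248.0, 6.0]
orientation: [3.138, 0.157, 0.0]
ft_force: [-0.3, 0.4, -1.5]
width: 41.5
```

```bash
python3 w.py w4
```

```text
4.1333 [ 578.  -248.     5.9] [3.1 0.2 0. ] [ 0.3  0.  -0.4]
scraper 0.58 [110.5 278. ] [ 570.8 -173.4    0. ]
```

View pics/w4z.png

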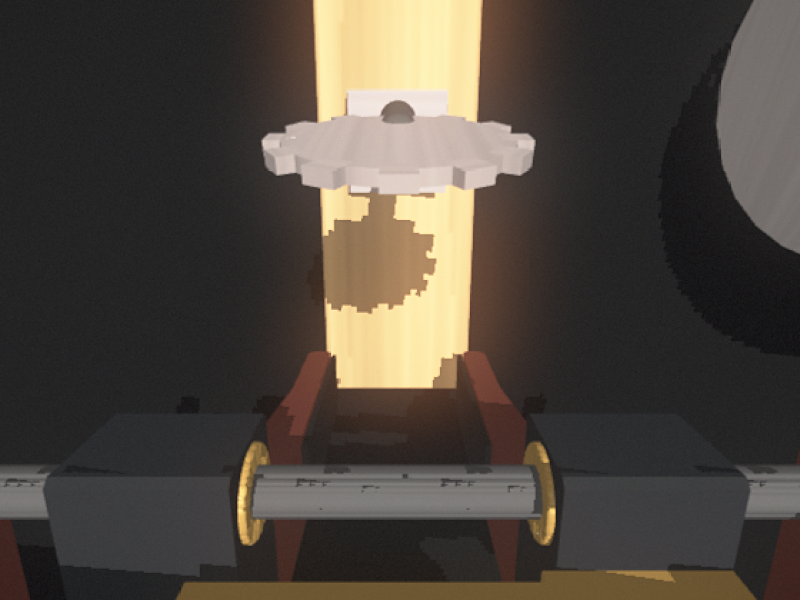

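Run:
```python
from h import *
o=get_obs();print(o["t"],o["width"],o["ee_pos"])
im=dict(np.load("pics/w4.npz"));k=1.42857
for p in((326,350),(471,350),(337,388),(457,388),(315,0),(482,0)): print(p,onz(im,p[1]/k,p[0]/k,18).round(1),onz(im,p[1]/k,p[0]/k,0).round(1))
print("tip corners",[(proj(im,[578+sx*.995-sy*.1,-248+sy+sx*.1,z])*k).round() .tolist() for sx in(-21,21) for sy in(-10,10) for z in(6,40)])
```

```text
4.3833 39.95085104339595 [ 577.93996091 -247.94915118    5.69174812]
(326, 350) [ 550.3 -248.4   18. ] [ 548.3 -255.6    0. ]
(471, 350) [ 606.9 -242.7   18. ] [ 610.4 -249.4    0. ]
(337, 388) [ 555.7 -264.2   18. ] [ 554.3 -273.     0. ]
(457, 388) [ 603.6 -259.4   18. ] [ 606.8 -267.7    0. ]
(315, 0) [ 539.  -126.7   18. ] [ 535.9 -122.1    0. ]
(482, 0) [ 593.3 -121.2   18. ] [ 595.6 -116.1    0. ]
tip corners [[[347.0, 367.0]], [[338.0, 405.0]], [[345.0, 322.0]], [[336.0, 352.0]], [[446.0, 367.0]], [[455.0, 405.0]], [[447.0, 322.0]], [[457.0, 352.0]]]
```

Odd: the fingers closed to 40 mm over a 56 mm foot. I'll check from the side camera.

Run:
```python
from h import *
a=get_image("side");save(a,"s4");b=get_image("scene");save(b,"c4")
P=[578,-248,6]
def crop(im,n):
    u=proj(im,P)[0];print(n,u)
    x,y=int(u[0]),int(u[1]);g=cv2.imread(f"pics/{n}.png")
    x0=max(0,x-65);y0=max(0,y-75);return cv2.resize(g[y0:y0+130,x0:x0+130],(400,400),interpolation=3),(x0,y0)
A,o1=crop(a,"s4");B,o2=crop(b,"c4");print(o1,o2)
for I,im,o in((A,a,o1),(B,b,o2)):
    for z in(6,):
        u=(proj(im,[578,-248,z])[0]-o)*400/130;cv2.circle(I,tuple(int(v) for v in u),4,(255,0,255),1)
cv2.imwrite("pics/sz.png",np.hstack([A,B]))
```

```text
s4 [345.82008456 291.47811128]
c4 [189.33227652 226.1602094 ]
(280, 216) (124, 151)
```

View pics/sz.png

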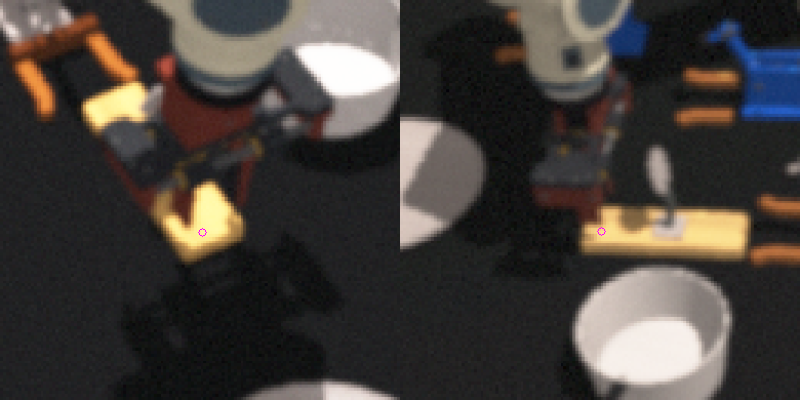

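The fingers appear to be above the foot top, so the tips sit higher than the reported TCP. I'll open them and feel downward in small steps.

move_arm(
  motion=[
    [0, 0, 0, 0, 0, 0, 87.8],
    [0, 0, 0, 0, 0, 0, 87.8],
    [0, 0, 0, 0, 0, 0, 87.8],
    [0, 0, -1, 0, 0, 0, 87.8],
    [0, 0, -3, 0, 0, 0, 87.8],
  ],
)

```text
t: 4.9
ee_pos: [578.2, -248.1, 2.9]
orientation: [3.137, 0.157, 0.001]
ft_force: [1.0, 0.6, -0.4]
width: 69.8
```

move_arm(
  motion=[
    [0, 0, 0, 0, 0, 0, 87.8],
    [0, 0, -1, 0, 0, 0, 87.8],
    [0, 0, -2, 0, 0, 0, 87.8],
    [0, 0, -2, 0, 0, 0, 87.8],
  ],
)

```text
t: 5.23
ee_pos: [577.8, -247.9, 0.5]
orientation: [-3.138, -0.157, 0.001]
ft_force: [0.1, -0.8, 0.1]
width: 87.7
```

Run:
```python
from h import *
im=get_image("wrist");save(im,"w5");o=get_obs();print(o)
T=im["camera_from_world"];print((-T[:3,:3].T@T[:3,3]).round(1))
a=cv2.imread("pics/w4.png")[210:330,180:380];b=cv2.imread("pics/w5.png")[210:330,120:440]
c=np.vstack([cv2.resize(a,(500,300),interpolation=3),cv2.resize(b,(800,300),interpolation=3)[:,:500]]) if 0 else cv2.resize(b,(800,300),interpolation=3)
a=cv2.resize(a,(500,300),interpolation=3);d=np.zeros((600,800,3),np.uint8);d[:300]=c;d[300:,:500]=a
d=np.clip((d/255.)**.5*255,0,255).astype(np.uint8);cv2.imwrite("pics/w5z.png",d)
```

```text
{'t': 5.2833, 'qpos': array([-4.24210480e-01,  6.73992297e-01,  1.70889795e+00, -5.62136426e-06,
        7.59019350e-01, -5.24200421e-01]), 'qvel': array([-9.53508941e-05, -2.62793602e-03,  8.49738725e-04, -1.08521013e-03,
        9.13346384e-05, -2.13859266e-03]), 'joint_torque': array([-2.75337907e-04, -6.03110862e+01, -1.92509651e+01,  3.82915651e-02,
        3.77753063e-02,  7.31140017e-05]), 'ee_pos': array([ 577.85772954, -247.92330776,    0.60183582]), 'orientation': array([-3.13752581e+00, -1.56997747e-01,  4.45675829e-04]), 'ft_force': array([ 0.01823765,  0.11761038, -0.2348871 ]), 'moment': array([ 0.01906026, -0.04978859, -0.00685956]), 'width': 88.04247247145021}
[ 570.2 -173.6  199.6]
```

View pics/w5z.png

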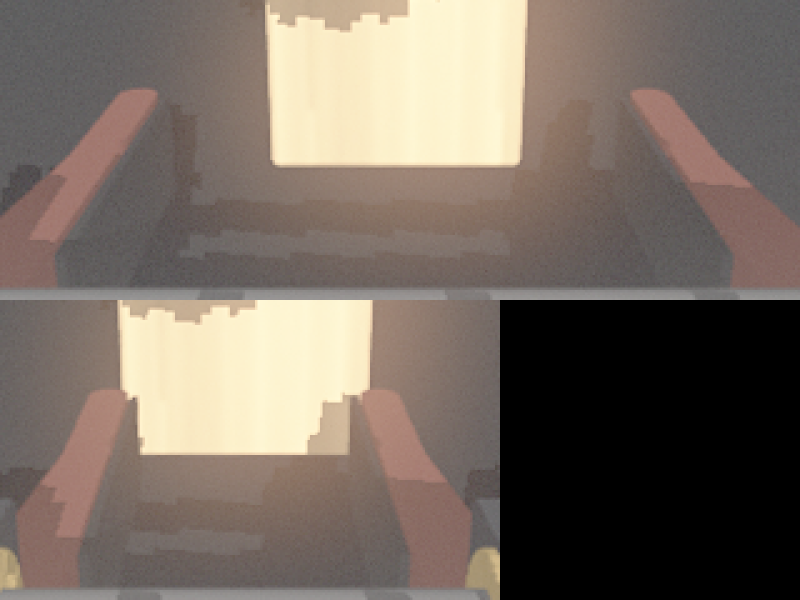

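The tip corners at (157,93) and (631,93) in the top crop scale to a depth about 40 mm nearer than the reported TCP. So the real fingertips end about 36–44 mm above it. I'll descend further, watching the force, then close.

move_arm(
  motion=[
    [0, 0, -7, 0, 0, 0, 87.8],
    [0, 0, -14, 0, 0, 0, 87.8],
    [0, 0, -19, 0, 0, 0, 87.8],
    [0, 0, -22, 0, 0, 0, 87.8],
    [0, 0, -22, 0, 0, 0, 87.8],
  ],
)

```text
t: 5.7
ee_pos: [577.2, -247.6, -22.5]
orientation: [-3.137, -0.157, 0.003]
ft_force: [-0.3, -0.1, 0.6]
width: 87.5
```

move_arm(
  motion=[
    [0, 0, -2, 0, 0, 0, 87.8],
    [0, 0, -4, 0, 0, 0, 87.8],
    [0, 0, -6, 0, 0, 0, 87.8],
    [0, 0, -6, 0, 0, 0, 87.8],
  ],
)

```text
t: 6.03
ee_pos: [577.8, -247.9, -27.5]
orientation: [-3.138, -0.157, 0.0]
ft_force: [-0.1, -0.4, -0.7]
width: 88.4
```

Run:
```python
from h import *
im=get_image("wrist");save(im,"w6");a=get_image("side");save(a,"s6");o=get_obs();print(o["ee_pos"],o["ft_force"],o["width"])
T=im["camera_from_world"];print((-T[:3,:3].T@T[:3,3]).round(1))
b=cv2.imread("pics/w6.png")[150:330,120:440];c=cv2.resize(b,(800,450),interpolation=3)
d=np.clip((c/255.)**.5*255,0,255).astype(np.uint8);cv2.imwrite("pics/w6z.png",d)
```

```text
[ 577.9935704  -247.96777739  -27.18543656] [0.50634289 0.19017235 0.20065186] 88.06795820656902
[ 570.2 -173.6  171.6]
```

View pics/w6z.png

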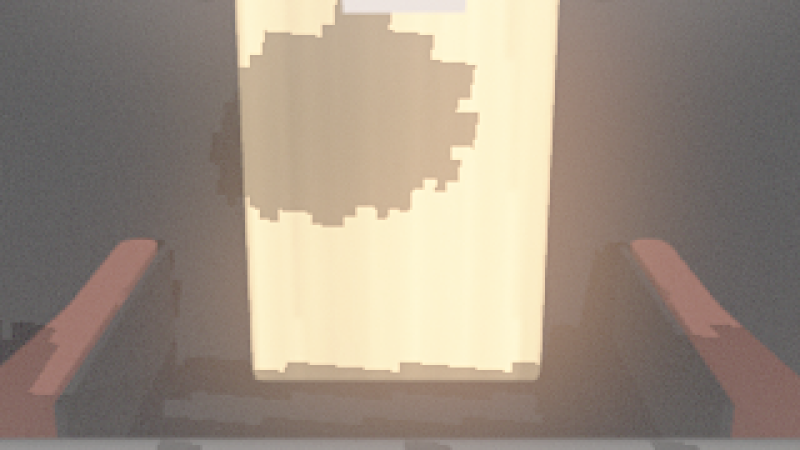

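Tips are now close to their shadows with no contact, so the TCP offset is confirmed. Closing on the foot.

move_arm(
  motion=[
    [0, 0, 0, 0, 0, 0, 50],
    [0, 0, 0, 0, 0, 0, 50],
    [0, 0, 0, 0, 0, 0, 50],
    [0, 0, 0, 0, 0, 0, 50],
    [0, 0, 0, 0, 0, 0, 50],
  ],
)

```text
t: 6.55
ee_pos: [578.1, -248.0, -27.1]
orientation: [3.138, 0.157, 0.0]
ft_force: [-0.2, -0.1, 0.4]
width: 58.1
```

move_arm(
  motion=[
    [0, 0, 0, 0, 0, 0, 46],
    [0, 0, 0, 0, 0, 0, 46],
    [0, 0, 0, 0, 0, 0, 46],
  ],
)

```text
t: 6.8
ee_pos: [578.1, -248.0, -27.2]
orientation: [3.138, 0.157, 0.0]
ft_force: [-0.1, 0.2, 0.0]
width: 55.3
```

move_arm(
  motion=[
    [0, 0, 0, 0, 0, 0, 68],
    [0, 0, 0, 0, 0, 0, 68],
    [0, 0, -2, 0, 0, 0, 68],
    [0, 0, -4, 0, 0, 0, 68],
    [0, 0, -5, 0, 0, 0, 68],
  ],
)

```text
t: 7.22
ee_pos: [577.8, -247.9, -32.6]
orientation: [-3.137, -0.157, 0.001]
ft_force: [-0.2, 0.2, -0.0]
width: 67.9
```

move_arm(
  motion=[
    [0, 0, 0, 0, 0, 0, 46],
    [0, 0, 0, 0, 0, 0, 46],
    [0, 0, 0, 0, 0, 0, 46],
    [0, 0, 0, 0, 0, 0, 46],
    [0, 0, 0, 0, 0, 0, 46],
  ],
)

```text
t: 7.63
ee_pos: [578.0, -247.9, -32.4]
orientation: [-3.138, -0.157, 0.0]
ft_force: [1.3, 0.3, -2.1]
width: 55.7
```

Run:
```python
from h import *
im=get_image("wrist");save(im,"w7");np.savez("pics/w7",mtx=im["mtx"],camera_from_world=im["camera_from_world"]);o=get_obs();print(o["t"],o["ee_pos"],o["ft_force"],o["width"])
g=cv2.cvtColor(im["color"],cv2.COLOR_RGB2GRAY).astype(int)
# foot edges in rows where clear
E=[]
for r in(5,15,25,195,205):
    x=g[r]; d=np.convolve(x,[1,1,0,-1,-1],'same'); seg=d[150:400]; L=150+seg.argmax();R=150+seg.argmin();
    p,q=onz(im,r,L,18),onz(im,r,R,18);print(r,L,R,p[:2].round(1),q[:2].round(1),np.linalg.norm(p-q).round(1),((p+q)/2)[:2].round(1))
```

```text
7.6833 [ 577.9839425  -247.94291214  -32.33517917] [ 0.73012508  0.01579098 -2.00175589] 55.955235565587145
5 204 352 [ 539.3 -138.5] [ 594.2 -133. ] 55.2 [ 566.7 -135.7]
15 205 351 [ 539.8 -141.8] [ 594.4 -136.3] 54.8 [ 567.1 -139.1]
25 205 351 [ 540.  -145.2] [ 594.9 -139.7] 55.2 [ 567.4 -142.4]
195 303 342 [ 584.7 -207. ] [ 601.4 -205.3] 16.7 [ 593.  -206.1]
205 311 341 [ 588.7 -211. ] [ 601.6 -209.7] 12.9 [ 595.1 -210.4]
```

Firm grip (55.9 mm). Next I shift 13 mm sideways and slide into the mouth.

move_arm(
  motion=[
    [-6, -1, 0, 0, 0, 0, 46],
    [-13, -1, 0, 0, 0, 0, 46],
    [-14, 8, 0, 0, 0, 0, 46],
    [-15, 18, 0, 0, 0, 0, 46],
    [-15, 18, 0, 0, 0, 0, 46],
  ],
)

```text
t: 8.1
ee_pos: [562.0, -228.0, -32.3]
orientation: [-3.137, -0.158, 0.002]
ft_force: [-0.1, 0.2, -2.6]
width: 56.0
```

Run:
```python
from h import *
o=get_obs();print(o["t"],o["ee_pos"],o["ft_force"],o["width"])
im=get_image("side");save(im,"s8")
for (n,p) in(("wrist",(0,)),):
    w=get_image("wrist");save(w,"w8");np.savez("pics/w8",mtx=w["mtx"],camera_from_world=w["camera_from_world"])
g=cv2.cvtColor(w["color"],cv2.COLOR_RGB2GRAY).astype(int)
for r in(3,10,20):
    d=np.convolve(g[r],[1,1,0,-1,-1],'same')[150:400];L,R=150+d.argmax(),150+d.argmin()
    p,q=onz(w,r,L,18),onz(w,r,R,18);m=((p+q)/2)[:2];v=m-[541.2,-10.4];a=1.669
    print(L,R,m.round(1),"station x,y",(v@[np.cos(a),np.sin(a)]).round(1),(v@[-np.sin(a),np.cos(a)]).round(1))
# predicted overlay on side view: station rails, foot (tcp-based)
a=1.669;R=np.array([[np.cos(a),-np.sin(a)],[np.sin(a),np.cos(a)]])
print("tcp in station",R.T@(o["ee_pos"][:2]-[541.2,-10.4]))
b=cv2.imread("pics/s8.png")
def line(pts,col,o_):
    u=proj(im,np.array([[*(R@[x,y]+o_),z] for x,y,z in pts]));cv2.polylines(big,[((u-[245,190])*8).astype(np.int32)],False,col,1)
big=cv2.resize(b[190:265,245:345],None,fx=8,fy=8,interpolation=3)
s=np.array([541.2,-10.4])
line([(0,44,22),(0,-44,22)],(255,0,255),s)
line([(-64,34,12),(-45,30,12),(0,30,12)],(0,255,0),s);line([(-64,-34,12),(-45,-30,12),(0,-30,12)],(0,255,0),s)
cv2.imwrite("pics/s8z.png",big)
```

```text
8.1 [ 561.95981062 -228.01718102  -32.32233091] [-0.13415643  0.21448869 -2.55350129] 56.01703848863758
204 352 [ 550.8 -115.5] station x,y -105.6 0.7
204 351 [ 550.9 -117.9] station x,y -107.9 0.9
205 351 [ 551.4 -121.2] station x,y -111.3 0.7
tcp in station [-218.60409262    0.67668558]
```

View pics/s8z.png

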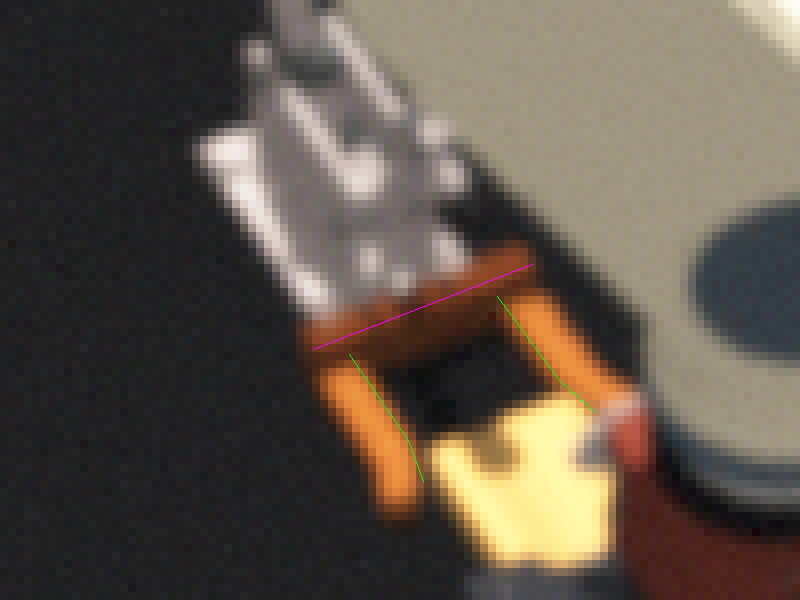

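The foot's front is in the mouth and centred within about 0.7 mm. Sliding on.

move_arm(
  motion=[
    [-0.3, 8, 0, 0, 0, 0, 46],
    [-1, 16, 0, 0, 0, 0, 46],
    [-1.8, 24, 0, 0, 0, 0, 46],
    [-2.7, 32, 0, 0, 0, 0, 46],
    [-3.5, 40, 0, 0, 0, 0, 46],
  ],
)

```text
t: 8.62
ee_pos: [559.4, -189.0, -32.2]
orientation: [3.138, 0.157, -0.0]
ft_force: [0.1, -0.5, -3.1]
width: 56.0
```

move_arm(
  motion=[
    [-0.3, 3, 0, 0, 0, 0, 46],
    [-0.5, 5, 0, 0, 0, 0, 46],
    [-0.7, 7, 0, 0, 0, 0, 46],
    [-0.9, 9, 0, 0, 0, 0, 46],
    [-0.9, 9, 0, 0, 0, 0, 46],
  ],
)

```text
t: 9.03
ee_pos: [558.5, -180.7, -32.3]
orientation: [-3.137, -0.157, 0.0]
ft_force: [0.5, 2.2, -2.8]
width: 55.5
```

move_arm(
  motion=[
    [-0.1, 1, 0, 0, 0, 0, 46],
    [-0.2, 2, 0, 0, 0, 0, 46],
    [-0.3, 3, 0, 0, 0, 0, 46],
    [-0.3, 3, 0, 0, 0, 0, 46],
  ],
)

```text
t: 9.37
ee_pos: [558.3, -178.0, -32.2]
orientation: [-3.138, -0.157, 0.0]
ft_force: [0.3, -0.7, -2.5]
width: 56.1
```

move_arm(
  motion=[
    [-0.1, 1, 0, 0, 0, 0, 46],
    [-0.2, 2, 0, 0, 0, 0, 46],
    [-0.2, 2, 0, 0, 0, 0, 46],
  ],
)

```text
t: 9.62
ee_pos: [558.0, -175.8, -32.2]
orientation: [-3.138, -0.157, 0.0]
ft_force: [0.7, 0.1, -3.3]
width: 55.9
```

move_arm(
  motion=[
    [-0.1, 0.7, 0, 0, 0, 0, 46],
    [-0.1, 1.4, 0, 0, 0, 0, 46],
    [-0.1, 1.4, 0, 0, 0, 0, 46],
  ],
)

```text
t: 9.87
ee_pos: [557.9, -174.5, -32.2]
orientation: [-3.138, -0.157, 0.0]
ft_force: [-0.4, -0.8, -3.2]
width: 55.7
```

move_arm(
  motion=[
    [-0.1, 0.7, 0, 0, 0, 0, 46],
    [-0.1, 1.4, 0, 0, 0, 0, 46],
    [-0.1, 1.4, 0, 0, 0, 0, 46],
  ],
)

```text
t: 10.12
ee_pos: [558.0, -173.8, -32.1]
orientation: [3.137, 0.158, 0.0]
ft_force: [-1.0, -5.2, -2.8]
width: 56.0
```

move_arm(
  motion=[
    [-0.1, 0.7, 0, 0, 0, 0, 46],
    [-0.1, 0.7, 0, 0, 0, 0, 46],
  ],
)

```text
t: 10.28
ee_pos: [558.1, -173.8, -32.0]
orientation: [3.136, 0.158, 0.001]
ft_force: [-0.7, -8.7, -2.8]
width: 55.6
```

move_arm(
  motion=[
    [-0.1, 0.7, 0, 0, 0, 0, 46],
    [-0.1, 0.7, 0, 0, 0, 0, 46],
  ],
)

```text
t: 10.45
ee_pos: [558.2, -173.7, -31.9]
orientation: [3.135, 0.158, 0.002]
ft_force: [-1.7, -11.9, -3.0]
width: 55.7
```

Contact with the stop at 12 N. Relax slightly, release and rise.

move_arm(
  motion=[
    [0.1, -1, 0, 0, 0, 0, 46],
    [0.1, -1.2, 0, 0, 0, 0, 60],
    [0.1, -1.2, 0, 0, 0, 0, 75],
    [0.1, -1.2, 0, 0, 0, 0, 80],
    [0.1, -1.2, 0, 0, 0, 0, 80],
  ],
)

```text
t: 10.87
ee_pos: [557.9, -172.6, -32.1]
orientation: [-3.138, -0.157, -0.0]
ft_force: [-0.6, 0.6, -0.4]
width: 76.8
```

move_arm(
  motion=[
    [0, 0, 20, 0, 0, 0, 80],
    [0, 0, 55, 0, 0, 0, 80],
    [0, 0, 90, 0, 0, 0, 80],
    [0, 0, 90, 0, 0, 0, 80],
  ],
)

```text
t: 11.2
ee_pos: [561.9, -174.0, 63.7]
orientation: [3.134, 0.157, 0.014]
ft_force: [2.2, -1.0, -0.0]
width: 79.9
```

Run:
```python
from h import *
o=get_obs();print(o["t"],o["ee_pos"],o["ft_force"],o["width"])
w=get_image("wrist");save(w,"w9");np.savez("pics/w9",mtx=w["mtx"],camera_from_world=w["camera_from_world"])
g=cv2.cvtColor(w["color"],cv2.COLOR_RGB2GRAY).astype(int)
a=1.669;M=np.array([[np.cos(a),np.sin(a)],[-np.sin(a),np.cos(a)]])
for r in(5,40,60,200,210,220,230):
    d=np.convolve(g[r],[1,1,0,-1,-1],'same')[150:400];L,R=150+d.argmax(),150+d.argmin()
    p,q=onz(w,r,L,18),onz(w,r,R,18);m=((p+q)/2)[:2];v=m-[541.2,-10.4]
    print(r,L,R,m.round(1),np.linalg.norm(p-q).round(1),(M@v).round(1))
for c in(260,270,280,290,300):
    d=np.convolve(g[:,c],[1,1,0,-1,-1],'same')[200:300];r=200+d.argmin();p=onz(w,r,c,18)[:2];print("tail",r,(M@(p-[541.2,-10.4])).round(1))
```

```text
11.2 [ 561.94854204 -174.01516305   63.74984925] [ 2.21684885 -1.00802565 -0.03911412] 79.89658624671294
5 226 315 [544.2 -38.1] 54.5 [-27.8  -0.3]
40 227 314 [546.1 -57.6] 54.6 [-47.4  -0.3]
60 227 314 [547.2 -69.2] 55.4 [-59.1  -0.2]
200 232 310 [ 556.4 -160.6] 55.2 [-151.    -0.4]
210 232 310 [ 557.1 -167.9] 55.6 [-158.3   -0.3]
220 233 309 [ 557.8 -175.4] 54.7 [-165.8   -0.3]
230 233 309 [ 558.5 -182.9] 55.1 [-173.4   -0.3]
tail 236 [-178.     7.7]
tail 236 [-178.     0.5]
tail 236 [-178.    -6.8]
tail 236 [-178.   -14.1]
tail 236 [-178.   -21.4]
```

The tail sits at -178±2 mm, y is -0.3 mm and it's square, so the foot is home. Next, closed fingers over the station in front of the lever.

move_arm(
  motion=[
    [0, 0, 40, 0, 0, 0, 40],
    [0, 0, 80, 0, 0, 0, 0],
    [0, 0, 110, 0, 0, 0, 0],
    [-3, 35, 112, 0, 0, 0, 0],
    [-7, 70, 112, 0, 0, 0, 0],
  ],
)

```text
t: 11.67
ee_pos: [552.2, -103.5, 171.4]
orientation: [3.137, 0.152, 0.006]
ft_force: [0.6, 1.2, -0.3]
width: 50.1
```

move_arm(
  motion=[
    [-3, 35, 0, 0, 0, 0, 0],
    [-7, 70, 0, 0, 0, 0, 0],
    [-10, 105, 0, 0, 0, 0, 0],
    [-10, 105, 0, 0, 0, 0, 0],
    [-10, 105, 0, 0, 0, 0, 0],
  ],
)

```text
t: 12.08
ee_pos: [540.0, 3.7, 168.8]
orientation: [-3.137, -0.163, 0.003]
ft_force: [0.4, 0.2, -0.6]
width: 17.0
```

Run:
```python
from h import *
np.set_printoptions(precision=1,suppress=True)
o=get_obs();print(o["t"],o["ee_pos"],o["ft_force"],o["width"])
w=get_image("wrist");save(w,"w10");np.savez("pics/w10",mtx=w["mtx"],camera_from_world=w["camera_from_world"])
s=get_image("scene");save(s,"c10")
a=1.669;M=np.array([[np.cos(a),np.sin(a)],[-np.sin(a),np.cos(a)]])
for im,n in((w,"w"),(s,"s")):
  for m in mark_of(im,"handle")[:4]+recognise(im,"handle")[:4]: print(n,m)
I=cv2.imread("pics/w10.png")
def st(x,y,z): return [*(M.T@[x,y]+[541.2,-10.4]),z]
def line(pts,col):
    u=proj(w,np.array([st(*p) for p in pts]));cv2.polylines(I,[np.int32(u*10//1) //10],False,col,1)
t=np.radians(63)
for b,c in((-.17,(255,255,0)),(0,(0,255,0)),(.17,(255,0,255))):
    k=(95+40*np.cos(t),0,60+40*np.sin(t));line([(95,0,60),k,(k[0]+90*np.cos(t+b),0,k[2]+90*np.sin(t+b))],c)
line([(0,44,22),(0,-44,22)],(255,255,255))
cv2.imwrite("pics/w10z.png",cv2.resize(I,(800,600),interpolation=3))
```

```text
12.0833 [540.    3.7 168.8] [ 0.4  0.2 -0.6] 16.970857343568614
w {'location': [98.3, 280.5], 'p': 0.86}
w {'location': [238.1, 19.8], 'p': 0.57}
w {'bbox': [281.5, 75.5, 29.6, 151.1], 'p': 0.97}
w {'bbox': [16.9, 252.9, 32.7, 50.9], 'p': 0.75}
w {'bbox': [277.5, 138.2, 86.7, 274.9], 'p': 0.52}
s {'location': [190.0, 328.2], 'p': 0.6}
s {'location': [151.9, 194.6], 'p': 0.47}
s {'location': [214.0, 281.4], 'p': 0.44}
s {'bbox': [202.2, 139.6, 14.4, 28.9], 'p': 0.66}
s {'bbox': [291.4, 206.5, 20.4, 26.0], 'p': 0.55}
```

View pics/w10z.png

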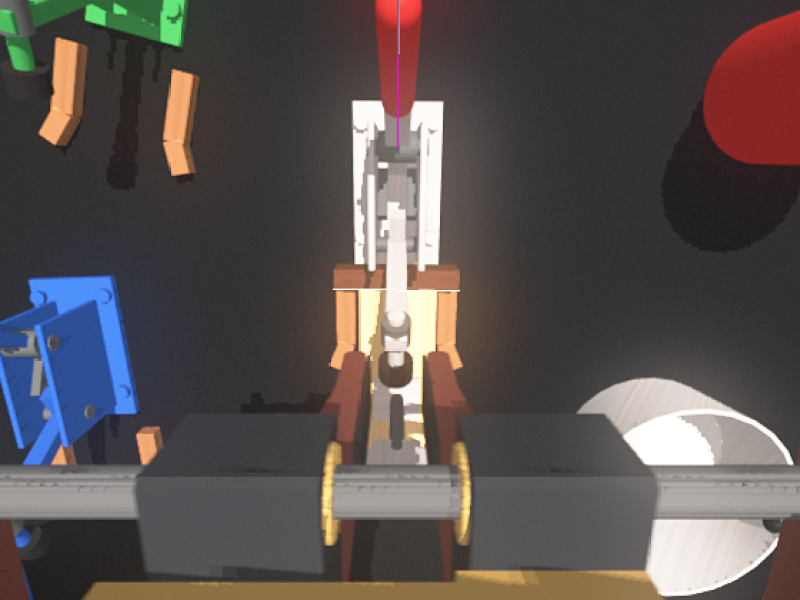

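The overlay matches: the stop line is at (333-459,290), the foot is against the stop, and the handle lies in the station's mid plane. The two earlier views should give the grip's bend.

Run:
```python
from h import *
np.set_printoptions(precision=1,suppress=True)
side=get_image("side");a=1.669;M=np.array([[np.cos(a),np.sin(a)],[-np.sin(a),np.cos(a)]])
wr=dict(mtx=np.array([[356.099,0,277.113],[0,356.099,211.224],[0,0,1]]),camera_from_world=np.array([[0.99999814,0.00048269,-0.00186835,-623.779],[-0.00097131,0.96251952,-0.27121068,32.8329],[0.00166741,0.27121199,0.9625182,-391.076],[0,0,0,1]]))
t=np.radians(63)
for b in(-.17,-.085,0,.085,.17):
    q=[95+40*np.cos(t)+90*np.cos(t+b),0,60+40*np.sin(t)+90*np.sin(t+b)]
    P=[*(M.T@q[:2]+[541.2,-10.4]),q[2]]
    k=[*(M.T@[95+40*np.cos(t),0]+[541.2,-10.4]),60+40*np.sin(t)]
    print(b,np.array(q),"wrist",proj(wr,P)[0],"side",proj(side,P)[0],"knee",proj(wr,k)[0],proj(side,k)[0])
for n in("side","wrist"):
    g=cv2.imread(f"pics/{n}.png");h=cv2.cvtColor(g,cv2.COLOR_BGR2HSV)
    m=cv2.inRange(h,(0,150,80),(8,255,255))|cv2.inRange(h,(172,150,80),(180,255,255))
    c,l,s,ce=cv2.connectedComponentsWithStats(m)
    for i in range(1,c):
        if s[i][4]>40:
            ys,xs=np.where(l==i);print(n,s[i],"top",xs[ys<=ys.min()+3].mean(),ys.min(),"bot",xs[ys>=ys.max()-3].mean(),ys.max())
```

```text
-0.17 [167.    0.  167.8] wrist [ 87.7 -50. ] side [270.6 155.2] knee [153.6  73.3] [279.7 185.3]
-0.085 [160.7   0.  172.1] wrist [ 86.4 -39.5] side [271.6 155.3] knee [153.6  73.3] [279.7 185.3]
0 [154.    0.  175.8] wrist [ 85.7 -27.5] side [272.5 155.7] knee [153.6  73.3] [279.7 185.3]
0.085 [147.1   0.  179. ] wrist [ 85.8 -14.3] side [273.6 156.2] knee [153.6  73.3] [279.7 185.3]
0.17 [139.9   0.  181.6] wrist [86.6  0. ] side [274.7 157. ] knee [153.6  73.3] [279.7 185.3]
side [206 140  10  31 193] top 208.8 140 bot 212.42857142857142 170
side [ 334  140   35   49 1311] top 353.672131147541 140 bot 349.6507936507937 188
side [272 156  11  29 190] top 275.2083333333333 156 bot 279.12 184
side [206 211  16  32 212] top 208.375 211 bot 217.53846153846155 242
side [199 307  18  34 282] top 203.07407407407408 307 bot 212.40740740740742 340
wrist [  77    0   83   79 2551] top 92.89312977099236 0 bot 149.4878048780488 78
wrist [  388     0   172    88 12919] top 480.8712241653418 0 bot 448.325 87
```

The grip tip in the first wrist view fits a bend of about +0.16 rad (upwards). Moving in front of the handle and lowering.

move_arm(
  motion=[
    [-4, 31, 0, 0, 0, 0, 0],
    [-7, 62, 0, 0, 0, 0, 0],
    [-7, 62, -31, 0, 0, 0, 0],
    [-7, 62, -60, 0, 0, 0, 0],
    [-7, 62, -60, 0, 0, 0, 0],
  ],
)

```text
t: 12.85
ee_pos: [530.3, 63.5, 105.6]
orientation: [3.137, 0.157, -0.012]
ft_force: [-0.6, -0.3, -0.5]
width: 0.4
```

move_arm(
  motion=[
    [0, 0, 0, 0, 0, 0, 0],
    [-1, 10, 0, 0, 0, 0, 0],
    [-2, 20, 0, 0, 0, 0, 0],
    [-2.5, 25, 0, 0, 0, 0, 0],
    [-3, 30, 0, 0, 0, 0, 0],
  ],
)

```text
t: 13.27
ee_pos: [531.5, 95.0, 111.0]
orientation: [-3.137, -0.158, -0.003]
ft_force: [-0.1, -0.2, 0.6]
width: 0.4
```

Run:
```python
from h import *
np.set_printoptions(precision=2,suppress=True)
o=get_obs();print(o["t"],o["ee_pos"],o["ft_force"],o["width"])
a=1.669;M=np.array([[np.cos(a),np.sin(a)],[-np.sin(a),np.cos(a)]]);print("station",M@(o["ee_pos"][:2]-[541.2,-10.4]))
```

```text
13.2667 [531.53  94.98 111.01] [-0.05 -0.22  0.61] 0.35999189819329425
station [105.82  -0.71]
```

move_arm(
  motion=[
    [-1.2, 7, 0, 0, 0, 0, 0],
    [-2, 14, -1, 0, 0, 0, 0],
    [-2.8, 21, -2.5, 0, 0, 0, 0],
    [-3.5, 28, -5, 0, 0, 0, 0],
    [-4.2, 35.6, -7.5, 0, 0, 0, 0],
  ],
)

```text
t: 13.68
ee_pos: [526.6, 130.1, 102.1]
orientation: [3.137, 0.157, 0.0]
ft_force: [1.1, -4.8, -0.4]
width: 0.7
```

move_arm(
  motion=[
    [-0.5, 5, -4, 0, 0, 0, 0],
    [-1, 10, -8, 0, 0, 0, 0],
    [-1.4, 14, -12, 0, 0, 0, 0],
    [-1.8, 18, -16, 0, 0, 0, 0],
    [-2.1, 21.8, -20, 0, 0, 0, 0],
  ],
)

```text
t: 14.1
ee_pos: [524.4, 151.8, 81.8]
orientation: [3.138, 0.157, -0.0]
ft_force: [0.2, -2.5, 1.1]
width: 0.8
```

Run:
```python
from h import *
np.set_printoptions(precision=2,suppress=True)
o=get_obs();print(o["t"],o["ee_pos"],o["ft_force"],o["width"])
side=get_image("side");save(side,"s12");a=1.669;M=np.array([[np.cos(a),np.sin(a)],[-np.sin(a),np.cos(a)]]);print("station",M@(o["ee_pos"][:2]-[541.2,-10.4]))
g=cv2.imread("pics/s12.png");h=cv2.cvtColor(g,cv2.COLOR_BGR2HSV)
m=cv2.inRange(h,(0,150,80),(8,255,255))|cv2.inRange(h,(172,150,80),(180,255,255))
c,l,s,ce=cv2.connectedComponentsWithStats(m)
for i in range(1,c):
    if s[i][4]>30: ys,xs=np.where(l==i);print(s[i],"top",xs[ys<=ys.min()+3].mean(),"bot",xs[ys>=ys.max()-3].mean())
for q in(0,.3,.5,.6,.7):
    f=1.0996-q;b=.16;k=np.array([95+40*np.cos(f),60+40*np.sin(f)]);e=k+90*np.array([np.cos(f+b),np.sin(f+b)])
    print(q,[proj(side,[*(M.T@[p[0],0]+[541.2,-10.4]),p[1]])[0] for p in(k,e)])
```

```text
14.1 [524.45 151.83  81.81] [ 0.17 -2.5   1.13] 0.793931066993802
station [163.09   0.76]
[ 334  137   35   52 1485] top 349.5890410958904 bot 349.71875
[206 140  10  31 195] top 208.8 bot 212.42857142857142
[264 157  16  29 162] top 266.69565217391306 bot 275.95238095238096
[206 211  16  32 213] top 208.375 bot 217.40740740740742
[199 307  18  34 282] top 203.0 bot 212.41379310344828
0 [array([279.65, 185.27]), array([274.57, 156.87])]
0.3 [array([278.2 , 184.98]), array([269.54, 155.16])]
0.5 [array([277.47, 185.45]), array([266.95, 156.2 ])]
0.6 [array([277.18, 185.86]), array([265.91, 157.33])]
0.7 [array([276.94, 186.4 ]), array([265.05, 158.85])]
```

The lever is following, at about 0.55–0.6 rad. Continuing slowly.

move_arm(
  motion=[
    [-0.3, 2.5, -3.3, 0, 0, 0, 0],
    [-0.5, 4.8, -6.6, 0, 0, 0, 0],
    [-0.7, 7, -10, 0, 0, 0, 0],
    [-0.9, 9, -13.4, 0, 0, 0, 0],
    [-1.1, 10.7, -16.7, 0, 0, 0, 0],
  ],
)

```text
t: 14.57
ee_pos: [523.6, 161.9, 65.8]
orientation: [3.137, 0.157, 0.0]
ft_force: [0.1, -5.7, 9.3]
width: 0.3
```

move_arm(
  motion=[
    [-0.1, 0.9, -1.8, 0, 0, 0, 0],
    [-0.2, 1.8, -3.6, 0, 0, 0, 0],
    [-0.3, 2.6, -5.5, 0, 0, 0, 0],
    [-0.3, 3.4, -7.3, 0, 0, 0, 0],
    [-0.4, 4.2, -9.1, 0, 0, 0, 0],
  ],
)

```text
t: 14.98
ee_pos: [523.3, 165.9, 57.1]
orientation: [3.137, 0.157, 0.001]
ft_force: [-0.8, -6.5, 10.3]
width: 0.6
```

move_arm(
  motion=[
    [0, 0.6, -1.8, 0, 0, 0, 0],
    [-0.1, 1.2, -3.6, 0, 0, 0, 0],
    [-0.1, 1.8, -5.5, 0, 0, 0, 0],
    [-0.2, 1.8, -5.5, 0, 0, 0, 0],
  ],
)

```text
t: 15.32
ee_pos: [522.9, 167.9, 51.1]
orientation: [3.137, 0.157, 0.0]
ft_force: [-0.0, -3.9, 6.8]
width: 0.5
```

move_arm(
  motion=[
    [0, 0.4, -1.2, 0, 0, 0, 0],
    [-0.1, 0.7, -2.4, 0, 0, 0, 0],
    [-0.1, 1, -3.6, 0, 0, 0, 0],
    [-0.1, 1, -3.6, 0, 0, 0, 0],
  ],
)

```text
t: 15.65
ee_pos: [522.7, 169.0, 47.3]
orientation: [3.138, 0.157, -0.0]
ft_force: [-0.1, -2.5, 4.6]
width: 0.4
```

move_arm(
  motion=[
    [0, 0.2, -1, 0, 0, 0, 0],
    [-0.1, 0.5, -2, 0, 0, 0, 0],
    [-0.1, 0.5, -2, 0, 0, 0, 0],
  ],
)

```text
t: 15.9
ee_pos: [522.5, 169.6, 45.1]
orientation: [-3.138, -0.157, 0.0]
ft_force: [0.0, -3.1, 3.2]
width: 0.6
```

move_arm(
  motion=[
    [0, 0.2, -1, 0, 0, 0, 0],
    [-0.1, 0.5, -2, 0, 0, 0, 0],
    [-0.1, 0.5, -2, 0, 0, 0, 0],
  ],
)

```text
t: 16.15
ee_pos: [522.3, 170.3, 43.0]
orientation: [-3.138, -0.157, 0.0]
ft_force: [0.7, -1.6, 2.0]
width: 0.4
```

move_arm(
  motion=[
    [0, 0.2, -0.8, 0, 0, 0, 0],
    [0, 0.3, -1.6, 0, 0, 0, 0],
    [0, 0.3, -1.6, 0, 0, 0, 0],
  ],
)

```text
t: 16.4
ee_pos: [522.2, 170.6, 41.4]
orientation: [-3.138, -0.157, 0.001]
ft_force: [0.2, -0.1, -0.4]
width: 0.5
```

move_arm(
  motion=[
    [0, 0.1, -0.5, 0, 0, 0, 0],
    [0, 0.2, -1, 0, 0, 0, 0],
    [0, 0.2, -1, 0, 0, 0, 0],
  ],
)

```text
t: 16.65
ee_pos: [522.4, 170.7, 40.7]
orientation: [-3.138, -0.157, 0.0]
ft_force: [-0.3, -0.2, 1.5]
width: 0.4
```

move_arm(
  motion=[
    [0, 0.1, -0.5, 0, 0, 0, 0],
    [0, 0.2, -1, 0, 0, 0, 0],
    [0, 0.2, -1, 0, 0, 0, 0],
  ],
)

```text
t: 16.9
ee_pos: [522.6, 170.8, 40.2]
orientation: [-3.138, -0.157, -0.0]
ft_force: [-1.9, -0.1, 7.5]
width: 0.5
```

Past centre the force dropped to zero, and it is now rising on the stop. One more small push, then retreat.

move_arm(
  motion=[
    [0, 0, -0.5, 0, 0, 0, 0],
    [0, 0, -0.5, 0, 0, 0, 0],
    [0, 0, -0.5, 0, 0, 0, 0],
    [0, 0, -0.5, 0, 0, 0, 0],
  ],
)

```text
t: 17.23
ee_pos: [522.7, 170.8, 40.0]
orientation: [-3.138, -0.157, -0.001]
ft_force: [-2.8, -0.7, 10.0]
width: 0.6
```

move_arm(
  motion=[
    [0, 0, 5, 0, 0, 0, 0],
    [0, 0, 25, 0, 0, 0, 0],
    [0, 0, 60, 0, 0, 0, 0],
    [0, 0, 100, 0, 0, 0, 0],
    [0, 0, 120, 0, 0, 0, 0],
  ],
)

```text
t: 17.65
ee_pos: [524.1, 171.4, 163.2]
orientation: [-3.137, -0.157, -0.007]
ft_force: [0.5, -0.3, -0.3]
width: 0.7
```

move_arm(
  motion=[
    [6, -40, 10, 0, 0, 0, 0],
    [10, -80, 20, 0, 0, 0, 0],
    [12, -120, 30, 0, 0, 0, 0],
    [15, -150, 30, 0, 0, 0, 0],
    [15, -150, 30, 0, 0, 0, 0],
  ],
)

```text
t: 18.07
ee_pos: [538.3, 16.5, 190.3]
orientation: [3.137, 0.151, 0.003]
ft_force: [-0.5, -0.2, -0.2]
width: 0.2
```

Run:
```python
from h import *
np.set_printoptions(precision=1,suppress=True)
o=get_obs();print(o["t"],o["ee_pos"],o["ft_force"],o["width"])
a=1.669;M=np.array([[np.cos(a),np.sin(a)],[-np.sin(a),np.cos(a)]])
g={n:get_image(n) for n in("side","wrist","scene")}
for n,im in g.items():
    save(im,n+"13");h=cv2.cvtColor(im["color"],cv2.COLOR_RGB2HSV)
    m=cv2.inRange(h,(0,150,80),(8,255,255))|cv2.inRange(h,(172,150,80),(180,255,255))
    c,l,s,ce=cv2.connectedComponentsWithStats(m)
    print(n,[x.tolist() for x in s[1:] if x[4]>40])
    for q in(.9,1.06,1.1):
        f=1.0996-q;b=.16;k=np.array([95+40*np.cos(f),60+40*np.sin(f)]);e=k+90*np.array([np.cos(f+b),np.sin(f+b)])
        print(q,[proj(im,[*(M.T@[p[0],0]+[541.2,-10.4]),p[1]])[0] for p in(k,e)])
    for b in("tumbler","canister","saucepan"):
        for t in mark_of(im,b)[:1]: print(n,b,round(t["p"],2),onz(im,*t["location"],0))
w=g["wrist"];G=cv2.cvtColor(w["color"],cv2.COLOR_RGB2HSV)
pts={"pad home":(-45,0,18)}
print({k:proj(w,[*(M.T@v[:2]+[541.2,-10.4]),v[2]])[0] for k,v in pts.items()}, [ (t["p"],t["location"]) for t in mark_of(w,"clamp_arm")[:2]], proj(w,[*(M.T@[35,0]+[541.2,-10.4]),40]), recognise(w,"clamp_arm")[:1],proj(w,[*(M.T@[-45,0]+[541.2,-10.4]),40]))
```

```text
18.0667 [538.3  16.5 190.3] [-0.5 -0.2 -0.2] 0.24384283766319692
side [[334, 137, 35, 52, 1483], [206, 140, 10, 31, 194], [262, 166, 17, 23, 179], [206, 211, 16, 32, 210], [199, 307, 18, 34, 286]]
0.9 [array([276.7, 187.8]), array([263.9, 162.9])]
1.06 [array([276.6, 189.2]), array([263.5, 167.1])]
1.1 [array([276.6, 189.6]), array([263.5, 168.2])]
side tumbler 0.64 [624.7 459.5   0. ]
side canister 0.59 [783.8 149.8   0. ]
side saucepan 0.93 [ 752.  -133.8    0. ]
wrist [[268, 0, 20, 70, 1338], [477, 22, 83, 108, 7035], [0, 234, 10, 19, 142]]
0.9 [array([277.8,  73.5]), array([277.8, -60.6])]
1.06 [array([277.8,  73.3]), array([277.7, -55.5])]
1.1 [array([277.8,  73.5]), array([277.7, -53.4])]
wrist canister 0.61 [776.1 145.8   0. ]
scene [[185, 100, 11, 8, 69], [197, 127, 10, 18, 79], [332, 166, 18, 18, 109], [299, 212, 26, 8, 163], [277, 247, 37, 54, 1575], [65, 356, 15, 22, 83], [483, 367, 12, 16, 45]]
0.9 [array([297.1, 215.4]), array([322.8, 209.6])]
1.06 [array([297.2, 216.7]), array([323.7, 214.1])]
1.1 [array([297.2, 217.1]), array([323.8, 215.2])]
scene tumbler 0.6 [617.  459.2   0. ]
scene canister 0.81 [776.6 139.3   0. ]
scene saucepan 0.59 [ 751.2 -132.1    0. ]
{'pad home': array([277.9, 249.5])} [(0.88, [12.7, 87.0]), (0.64, [181.8, 276.4])] [[277.9 182.7]] [{'bbox': [277.5, 214.9, 15.7, 72.2], 'p': 0.88}] [[278.  257.3]]
```

The lever stayed down and matches 1.1 rad in the views. A last check of the foot from further back.

move_arm(
  motion=[
    [3, -40, 10, 0, 0, 0, 0],
    [7, -80, 20, 0, 0, 0, 0],
    [11, -120, 30, 0, 0, 0, 0],
    [15, -155, 30, 0, 0, 0, 0],
    [15, -155, 30, 0, 0, 0, 0],
  ],
)

```text
t: 19.18
ee_pos: [553.7, -139.6, 220.3]
orientation: [3.135, 0.151, 0.004]
ft_force: [0.4, 0.1, 0.6]
width: 0.2
```

move_arm(
  motion=[
    [0, 0, 0, 0, 0, 0, 0],
    [0, 0, 0, 0, 0, 0, 0],
    [0, 0, 0, 0, 0, 0, 0],
  ],
)

```text
t: 19.43
ee_pos: [552.1, -133.1, 219.0]
orientation: [-3.137, -0.158, 0.001]
ft_force: [0.2, -0.1, 0.6]
width: 0.7
```

Run:
```python
from h import *
o=get_obs();print(o["t"],o["ee_pos"].round(1))
w=get_image("wrist");save(w,"w14")
g=cv2.cvtColor(w["color"],cv2.COLOR_RGB2GRAY).astype(int)
a=1.669;M=np.array([[np.cos(a),np.sin(a)],[-np.sin(a),np.cos(a)]])
S=lambda p:(M@(p[:2]-[541.2,-10.4])).round(1)
et=proj(w,[*(M.T@[-180,0]+[541.2,-10.4]),18])[0];print("expected tail px",et)
for c in range(int(et[0])-15,int(et[0])+16,6):
    r0=int(et[1])-15;d=np.convolve(g[:,c],[1,1,0,-1,-1],'same')[r0:r0+30];print("tail",S(onz(w,r0+d.argmin(),c,18)))
for x in(-80,-120,-130,-150,-165):
    e=proj(w,[*(M.T@[x,0]+[541.2,-10.4]),18])[0];r=int(e[1]);c=int(e[0])
    d=np.convolve(g[r],[1,1,0,-1,-1],'same')[c-40:c+40];p,q=onz(w,r,c-40+d.argmax(),18),onz(w,r,c-40+d.argmin(),18);print(S((p+q)/2),np.linalg.norm(p-q).round(1))
```

```text
19.4333 [ 552.1 -133.1  219. ]
expected tail px [278.40831139 226.71531998]
tail [-177.9   18.2]
tail [-177.9   11.1]
tail [-177.9    4. ]
tail [-177.9   -3. ]
tail [-177.8  -10.1]
tail [-177.8  -17.2]
[-79.2  -0.2] 55.2
[-119.4  -20.9] 13.6
[-129.8  -21. ] 13.7
[-149.9   -0.6] 55.6
[-164.4   -0. ] 55.0
```

Tail position is unchanged (-177.9 mm), and the foot is centred and square. Handing in.

```bash
python3 -c "
from workcell import close_job
print(close_job())"
```

```text
the job is handed in; nothing more can be done
None
```

I slid the foot home between the rails, released it, and pushed the clamp handle down past centre onto its stop. The job was handed in at about 19.5 s of the 70 s allowed; the hand-in gives no verdict.

**Foot:** The tail edge measured -177.9 mm before the stop, against -180 for home. It read the same just before and after clamping, so I take the 2 mm as calibration error. The foot was within about 0.5 mm of the middle and looked square. The highest force I read while pushing against the stop was about 12 N.

**Clamp:** The force I read reached about 12 N on the way down and dropped to zero past centre. It then rose to about 10 N on the stop. After I let go, the handle stayed down and matched 1.1 rad in the camera views, though those can't separate 1.06 from 1.1 rad well. I had no direct reading of the pad's force on the foot.

**Bystanders:** In the last views, the positions found for the tumbler and canister agreed with the start to within the detector's scatter of about 10 mm. The start reading of the saucepan was not usable for comparison, but the arm never came near it. The wrist force showed no unexpected contact.

**What disagreed:** The fingertips really end about 40 mm short of the reported TCP. My first attempt to close therefore passed above the foot without touching it. I found this from the finger opening and the pictures, and corrected the height for the rest of the job.

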